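Swap the pulled-out tray of the jar stand

TASK

Push the green-fronted tray of the jar stand fully home first; then hook a fingertip behind the lip of the orange-fronted tray and draw it all the way out to its stop, so that its jar can be reached. Do not pinch the tray fronts or touch the two jars: they must ride along standing in their places on the trays. Leave the other things on the table where they are.

Things in the scene. Friction and masses are not known exactly. Their poses are not given: they have to be found in the camera images.
- stand: pull-out jar stand fixed to the table: plywood frame with a clear plastic roof, 220 deep (x), 308 wide (y), 103 high. Origin: centre of its underside, on the table; its front, where the trays come out, faces its -x. Two trays side by side, their centre lines 75 either side of the middle; the green and the orange one may be on either side. The flat roof ends at the stand's front edge
- tray_green (a joint): how far the green-fronted tray is drawn out of the stand, in m: 0 = fully home, 0.14 = out against its stop. Slides level along the stand's own x axis, towards the stand's front (-x of the stand) as it grows. Friction 2 N plus 6 N per m/s; it stays where it is left; no spring or catch
- green_lip: inner half of the upright green front plate of that tray, the lip to hook behind: 5 thick, 120 wide, top 85 above the table. Origin: middle of the top edge of its inner (jar-side) face, moving with the tray; x points level into the stand (draw-out is -x), y along the plate, z up. Tray floor 65 below the origin; jar 50 to 100 behind it; the stand's roof begins 60 behind it when the tray is home
- green_face: outer half of the same green front plate, 6 thick, 120 wide, flat, reaching from 14 to 78 above the table. Origin: middle of the top edge of its outer face, 11 in front of the lip's inner face; axes as the lip's
- green_seat (a point): marked place for the jar on the green tray's floor (its jar stands within 25 of it at the start), on the upper side of the floor (20 above the table), 105 behind the inner face of the lip, moving with the tray
- jar_green: loose closed glass jar, steel lid, green contents, standing free on the green tray: diameter 60, height 62, about 0.16 kg. Origin: centre of its underside
- jar_green_mid (a point): centre of that jar, half-way up (31 above its underside)
- tray_orange (a joint): how far the orange-fronted tray is drawn out of the stand, in m: 0 = fully home, 0.14 = out against its stop. Slides level along the stand's own x axis, towards the stand's front (-x of the stand) as it grows. Friction 2 N plus 6 N per m/s; it stays where it is left; no spring or catch
- orange_lip: inner half of the upright orange front plate of that tray, the lip to hook behind: 5 thick, 120 wide, top 85 above the table. Origin: middle of the top edge of its inner (jar-side) face, moving with the tray; x points level into the stand (draw-out is -x), y along the plate, z up. Tray floor 65 below the origin; jar 50 to 100 behind it; the stand's roof begins 60 behind it when the tray is home
- orange_face: outer half of the same orange front plate, 6 thick, 120 wide, flat, reaching from 14 to 78 above the table. Origin: middle of the top edge of its outer face, 11 in front of the lip's inner face; axes as the lip's
- orange_seat (a point): marked place for the jar on the orange tray's floor (its jar stands within 25 of it at the start), on the upper side of the floor (20 above the table), 105 behind the inner face of the lip, moving with the tray
- jar_orange: loose closed glass jar, steel lid, orange contents, standing free on the orange tray: diameter 60, height 62, about 0.16 kg. Origin: centre of its underside
- jar_orange_mid (a point): centre of that jar, half-way up (31 above its underside)
- lid_a: loose steel jar lid lying on the table near the stand, diameter 86, 14 high; origin: centre of its underside
- lid_b: a second such lid on the other side
- mill: loose dark wooden pepper mill, diameter 54, 138 high; origin: centre of its underside
- oil: loose green oil bottle, diameter 60, 210 high; origin: centre of its underside
- jar_salt: loose glass jar with white contents, steel lid, diameter 72, 85 high; origin: centre of its underside

How it is judged:
On the way, in this order (a step that is already met when the one before it is completed fails the run):
1. the green tray is pushed fully home (within 8 mm) while the orange tray is still in (value of joint tray_green below 0.008 m and value of joint tray_orange below 0.03 m), for 0.1 s.
2. the orange tray is drawn out to its stop (within 10 mm) (value of joint tray_orange above 0.13 m), for 0.1 s.
At the end, for the whole second after the job is handed in: the green tray is home (within 10 mm), the orange tray is out at its stop (at least 128 of its 140 mm), and both jars stand upright and at rest on their trays within 45 mm of their places (value of joint tray_green below 0.01 m and value of joint tray_orange above 0.128 m and angle between each of jar_orange_mid, jar_green_mid's own z axis and vertical below 0.15 rad and horizontal distance between jar_orange_mid and orange_seat below 0.045 m and linear speed of each of jar_orange, jar_green below 0.02 m/s and horizontal distance between jar_green_mid and green_seat below 0.045 m); the robot touches nothing.
It fails at once if a tray's front is pinched between the fingers (outer and inner face pressed at once) ((contact force between the fingers and orange_lip above 2 N and contact force between the fingers and orange_face above 2 N) or (contact force between the fingers and green_lip above 2 N and contact force between the fingers and green_face above 2 N)).
It fails at once if the robot touches a jar on the trays (contact force between any of the fingers, the arm and jar_orange above 0.5 N or contact force between any of the fingers, the arm and jar_green above 0.5 N).
It fails at once if a jar on the trays is tipped over, lifted, or shifted more than 45 mm from its place on the tray ((angle between jar_orange_mid's own z axis and vertical above 0.35 rad or z of jar_orange_mid in the frame of orange_seat above 0.045 m or horizontal distance between jar_orange_mid and orange_seat above 0.045 m) or (angle between jar_green_mid's own z axis and vertical above 0.35 rad or z of jar_green_mid in the frame of green_seat above 0.045 m or horizontal distance between jar_green_mid and green_seat above 0.045 m)).
It fails at once if another loose thing on the table is moved more than 20 mm or knocked over (distance of any of lid_a, lid_b, mill, oil, jar_salt from where it was at the start of the episode above 0.02 m or angle between any of lid_a, lid_b, mill, oil, jar_salt's own z axis and vertical above 0.3 rad).
It also fails if it takes over 48 s, if anything falls off the work surface, if the arm or the gripper's body presses on something with over 40 N, if the wrist force passes 120 N, or if a joint passes its speed limit or range.

ROBOT

A 6-joint arm with a two-finger parallel gripper is mounted at the origin on the work surface. World frame = base frame: x ahead of the robot, y to its left, z up, the work surface at z = 0. Lengths are in m, angles in rad, forces in N, time in s.
With the tool pointing down it reaches from about 0.275 to 0.875 m from the base axis. Payload 12.5 kg.
Tool frame: the origin (TCP) lies between the finger pads; the fingertips stand 25 mm ahead of it and the grasp point (between the pads) lies 6 mm ahead of it; z points along the fingers, y is the direction in which the jaws open and shut (so a half turn about z gives the same grasp; the last joint's range is limited). The gripper opens to 85 mm and grips with 20 to 120 N. Pads are 22 mm wide; open, the fingers measure 114 mm over their backs; the gripper's body (76 mm by 85 mm) begins 54 mm behind the grasp point. The pads swing forward as they close: fully open they stand 13 mm farther back than shut.
Start: joints at [1.129, 0.351, 1.652, -0, 1.139, -0.085], TCP at [0.192, 0.515, 0.256] pointing down, gripper open.
Joint ranges: [-2.75, 2.75], [-0.79, 2.1], [0.01, 2.65], [-1.57, 4.71], [0.07, 3.14], [-2.87, 2.87]. Speed limits (rad/s): [2.22, 2.22, 2.79, 3.14, 3.14, 3.14].

INTERFACE

Orientations are given as a unit quaternion [x, y, z, w].
In Python, from workcell import bot, capture, camera_info gives the robot as it stands. The module is installed in compiled form; this text tells all that it offers.
- The arm moves only by the shell command python3 -m inch 'ROWS' [FORCE]. ROWS is JSON, a list of rows, each a list of 7 numbers: the gripper's target within -1 to 1 (shut at 1, half-way at 0, fully open at -1), then the shift along the tool's x, y, z in cm, then the turn, a rotation vector about the tool's x, y, z in degrees. In form: [[jaw, x, y, z, rx, ry, rz], ...]. A call has 1 to 12 rows; each row is the pose to reach, as a shift and turn from the pose commanded when the call began, along the tool's axes at that moment; what a row does not reach only later rows make up. A row lasts 1/8 s, in which the tool goes at most 62.5 mm and 10.7 degrees, less where a joint would pass 70% of its speed; a pose out of reach is approached as far as the arm can. A call with a gripper value outside its range is refused whole. The fingers move at their own pace and stop on an object; FORCE is the grip in N (left out, the last holds). Time passes only in rows, so rows that repeat a pose let the fingers close. It gives the time, the measured TCP pose, the force and the opening at its end, in the units of the state.
- bot.observe(): the state, without advancing time (a new reading comes with each control period).
- capture(name): name is "scene" or "top"; returns the picture (480x640x3 uint8, red, green, blue); there is no depth.
- camera_info(name): a dict with "fx", "fy", "cx", "cy" (pixels), "world_from_camera" (4x4, takes a point from camera to world coordinates). Camera axes: x right, y up, looking along -z (the intrinsics and any distortion apply to the point x, -y, -z); pixel columns grow to the right and rows downward; lengths in m; the calibration is good to about 2 mm. A picture is of the moment at which its call begins. camera_info takes no time and is no camera call.
- bot.sign_off(): hands the job in, once; it reports no verdict.
The state is a dict: "clock": time; "qpos": joint angles; "dq": joint speeds; "effort": joint torques, N m; "position": TCP position; "eef_rot": TCP orientation; "ft_force": force on the tool from outside, world axes, zero at the start; "ft_torque": the same for the moment, N m; "width": finger opening in m.
Only numpy, scipy, OpenCV 4.12 (cv2) and the standard library are available. Lean on these libraries where they do the work, as an engineer would, in place of code of your own. Each camera call takes 0.05 s, during which the arm holds its last target. There are 200 camera calls.

## Working session

There is one attempt and no reset: what is moved stays moved. The work goes in short steps, Python scripts to look and compute and a shell command to move; the robot and the scene stay as the last step left them, time stands still between calls to the robot, and variables do not carry over. Pictures are saved under pics/ and viewed, about 8 in all and at most 12, crops included, and the job is handed in when it is done.

```bash
mkdir -p pics
python3 - <<'E'
from workcell import bot,capture,camera_info
import cv2,numpy as np
np.set_printoptions(precision=4,suppress=True)
for n in("scene","top"):
    im=capture(n);cv2.imwrite(f"pics/{n}0.png",im[:,:,::-1]);print(n,camera_info(n))
s=bot.observe();print(s)
E
```

```text
scene {'fx': 446.52293561886074, 'fy': 446.52293561886074, 'cx': 318.0152926858899, 'cy': 236.43006677080413, 'world_from_camera': array([[-0.3152, -0.6348,  0.7055,  1.2974],
       [ 0.949 , -0.2149,  0.2306,  0.2513],
       [ 0.0053,  0.7422,  0.6702,  0.7704],
       [ 0.    ,  0.    ,  0.    ,  1.    ]])}
top {'fx': 508.2765565806625, 'fy': 508.2765565806625, 'cx': 315.89196049298425, 'cy': 240.59402803117672, 'world_from_camera': array([[-0.0054,  0.9868, -0.1619,  0.3607],
       [-1.    , -0.0052,  0.0014,  0.0024],
       [ 0.0005,  0.162 ,  0.9868,  1.3093],
       [ 0.    ,  0.    ,  0.    ,  1.    ]])}
{'clock': 0.1, 'qpos': array([ 1.1294,  0.3512,  1.6524,  0.    ,  1.1391, -0.0846]), 'dq': array([ 0.0005, -0.0007, -0.0005, -0.0009,  0.0011, -0.    ]), 'effort': array([ -0.0006, -50.6839, -29.1871,  -0.0001,   0.0028,   0.    ]), 'position': array([0.192 , 0.5151, 0.2558]), 'eef_rot': array([ 0.1775,  0.9841, -0.0005, -0.0001]), 'ft_force': array([ 0.6328,  0.2937, -0.4431]), 'ft_torque': array([-0.0486, -0.0105, -0.0611]), 'width': 0.08543935322324682}
```

View pics/scene0.png

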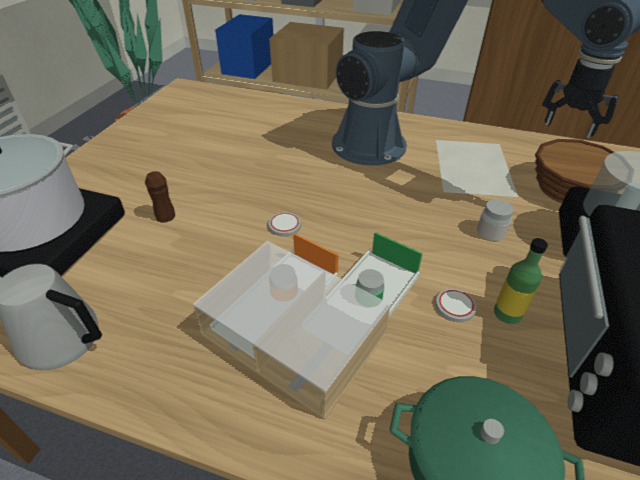

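View pics/top0.png

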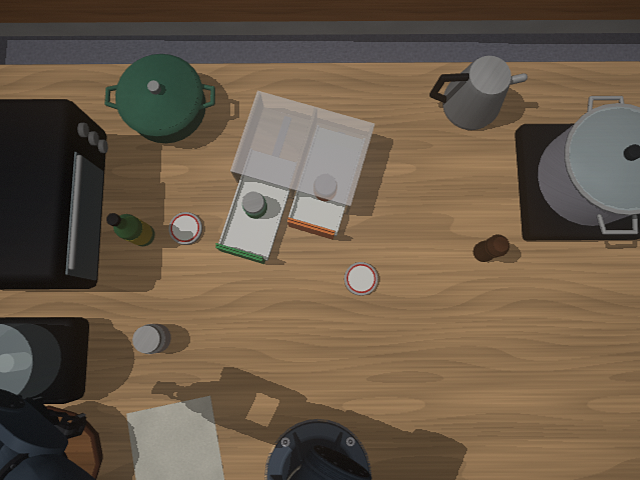

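The scene view shows the stand with green (front about 375–420, 235–270 px) pulled out and orange (295–337, 235–270 px) nearly home. In the top view the green front runs (218,246)–(264,260) and orange (289,219)–(336,236), with a lid at (361,279) in front of orange.

```bash
cat > h.py <<'E'
import cv2,numpy as np
from workcell import bot,capture,camera_info
np.set_printoptions(precision=4,suppress=True)
def ray(n,px,z):
    c=camera_info(n);M=c["world_from_camera"];px=np.atleast_2d(px).astype(float)
    d=np.c_[(px[:,0]-c["cx"])/c["fx"],-(px[:,1]-c["cy"])/c["fy"],-np.ones(len(px))]@M[:3,:3].T
    return M[:3,3]+d*((z-M[2,3])/d[:,2])[:,None]
def mask(im,col,box):
    h=cv2.cvtColor(im,cv2.COLOR_RGB2HSV);lo,hi=dict(green=((50,110,40),(85,255,255)),orange=((5,150,80),(16,255,255)))[col]
    m=cv2.inRange(h,lo,hi);k=np.zeros_like(m);x0,y0,x1,y1=box;k[y0:y1,x0:x1]=m[y0:y1,x0:x1]
    n,l,s,_=cv2.connectedComponentsWithStats(k);i=1+np.argmax(s[1:,4]);return (l==i).astype(np.uint8)*255
E
python3 - <<'E'
from h import *
B={"top":dict(green=(205,235,275,270),orange=(280,205,345,245)),"scene":dict(green=(360,225,430,285),orange=(285,228,345,280))}
for n in B:
    im=cv2.imread(f"pics/{n}0.png")[:,:,::-1].copy()
    for c in B[n]:
        m=mask(im,c,B[n][c]);cn=max(cv2.findContours(m,0,2)[0],key=cv2.contourArea)
        ap=cv2.approxPolyDP(cn,2.5,True)[:,0];print(n,c,int((m>0).sum()));print(np.c_[ap,ray(n,ap,.085)])
    
print("roof",ray("top",[(258,92),(374,124),(355,208),(233,173)],.103))
print("lids",ray("top",[(361,279),(186,229)],.014))
print("jars",ray("top",[(255,204),(325,187)],.082))
print("mill, oil, salt tops",ray("top",[(498,243)],.138),ray("top",[(113,219)],.21),ray("top",[(149,338)],.085))
v=[cv2.resize(cv2.imread("pics/top0.png")[160:290,200:400],None,fx=4,fy=4)]
cv2.imwrite("pics/crop.png",v[0])
E
```

```text
top green 141
[[216.     243.       0.557    0.2443   0.085 ]
 [219.     245.       0.552    0.2369   0.085 ]
 [216.     247.       0.5471   0.2441   0.085 ]
 [261.     260.       0.5146   0.1341   0.085 ]
 [258.     258.       0.5196   0.1414   0.085 ]
 [262.     257.       0.522    0.1318   0.085 ]]
top orange 200
[[287.     221.       0.6108   0.0714   0.085 ]
 [332.     235.       0.5753  -0.0388   0.085 ]
 [334.     231.       0.5852  -0.0438   0.085 ]
 [292.     218.       0.6182   0.0591   0.085 ]]
scene green 1009
[[375.     233.       0.5224   0.1366   0.085 ]
 [374.     253.       0.5881   0.1495   0.085 ]
 [412.     271.       0.6157   0.238    0.085 ]
 [418.     269.       0.6058   0.2491   0.085 ]
 [419.     252.       0.5531   0.243    0.085 ]]
scene orange 917
[[294.     233.       0.5825  -0.0407   0.085 ]
 [296.     254.       0.646   -0.0121   0.085 ]
 [331.     272.       0.6732   0.0766   0.085 ]
 [337.     271.       0.6664   0.0878   0.085 ]
 [337.     254.       0.6172   0.0732   0.085 ]]
roof [[ 0.9398  0.1449  0.103 ]
 [ 0.8532 -0.1461  0.103 ]
 [ 0.6385 -0.0948  0.103 ]
 [ 0.7281  0.2036  0.103 ]]
lids [[ 0.4734 -0.1139  0.014 ]
 [ 0.6055  0.3371  0.014 ]]
jars [[ 0.6547  0.151   0.082 ]
 [ 0.6972 -0.0227  0.082 ]]
mill, oil, salt tops [[ 0.545  -0.4242  0.138 ]] [[0.5918 0.4483 0.21  ]] [[0.3302 0.3968 0.085 ]]
```

View pics/crop.png

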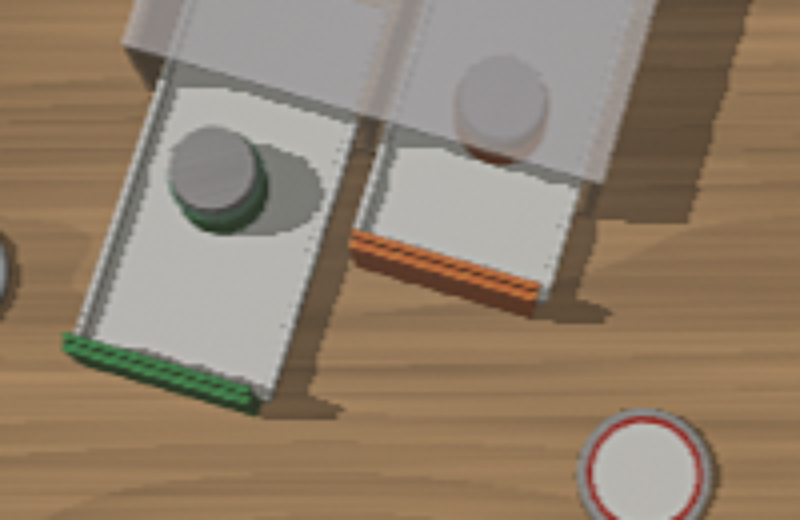

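The crop confirms it: the green plate runs (65,340)–(260,400), the orange one (352,235)–(540,295), and both jars stand clear behind the lips. Stand yaw is about −16.4°. The tool's y axis needs about a 4° turn to lie along the plates. Next, above and in front of the green face with the gripper shut.

```bash
python3 -m inch '[[1,-6,-2.9,0,0,0,-4],[1,-12,-5.7,0,0,0,-4],[1,-17,-8.1,0,0,0,-4],[1,-22,-10.5,0,0,0,-4],[1,-27,-12.9,0,0,0,-4],[1,-32,-15.3,0,0,0,-4],[1,-36,-17.2,0,0,0,-4],[1,-39.2,-18.7,0,0,0,-4],[1,-39.2,-18.7,0,0,0,-4],[1,-39.2,-18.7,0,0,0,-4],[1,-39.2,-18.7,0,0,0,-4]]' 20
python3 -c "
from h import *
print(bot.observe()['eef_rot']);cv2.imwrite('pics/s1.png',capture('scene')[120:420,180:560,::-1].repeat(2,0).repeat(2,1))"
```

```text
clock: 1.48
position: [0.4934, 0.2039, 0.2563]
eef_rot: [0.142, 0.99, -0.0, -0.0]
ft_force: [0.5, 1.1, 1.2]
width: -0.0003
[ 0.1424  0.9898 -0.     -0.0001]
```

View pics/s1.png

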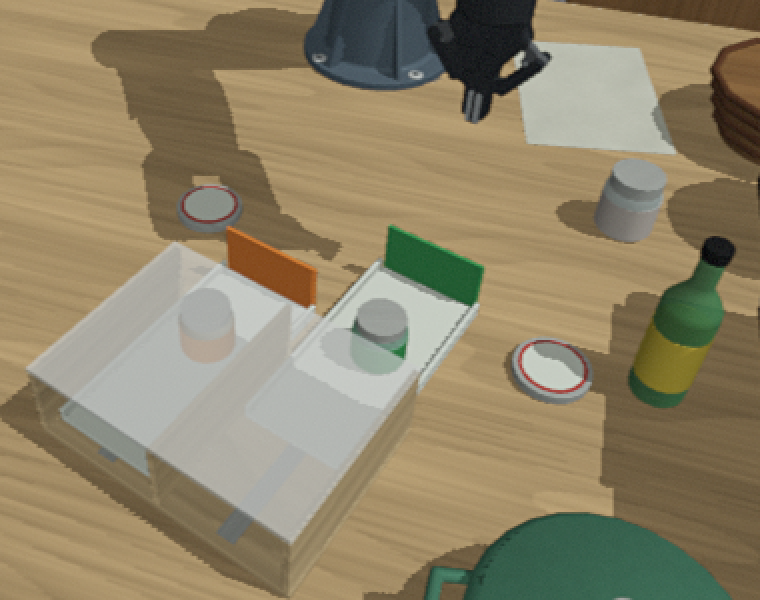

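The gripper is shut above (475,105), in front of the green plate and clear of everything, so I can descend and push slowly.

```bash
python3 -m inch '[[1,0,0,4,0,0,0],[1,0,0,8,0,0,0],[1,0,0,12,0,0,0],[1,0,0,15,0,0,0],[1,0,0,17,0,0,0],[1,0,0,18,0,0,0],[1,0,0,18,0,0,0],[1,0,0,18,0,0,0]]'
python3 -m inch '[[1,-0.5,0,0,0,0,0],[1,-1,0,0,0,0,0],[1,-1.5,0,0,0,0,0],[1,-2,0,0,0,0,0],[1,-2.5,0,0,0,0,0],[1,-3,0,0,0,0,0],[1,-3.5,0,0,0,0,0],[1,-4,0,0,0,0,0],[1,-4.5,0,0,0,0,0],[1,-5,0,0,0,0,0]]'
```

```text
clock: 2.52
position: [0.4945, 0.2035, 0.0771]
eef_rot: [0.143, 0.99, 0.0, 0.001]
ft_force: [-0.7, 0.2, -0.0]
width: 0.0001
clock: 3.78
position: [0.5422, 0.1889, 0.0762]
eef_rot: [0.143, 0.99, -0.0, -0.0]
ft_force: [-3.9, -1.0, 1.7]
width: 0.0001
```

```bash
python3 -m inch '[[1,-0.5,0,0,0,0,0],[1,-1.2,0,0,0,0,0],[1,-1.9,0,0,0,0,0],[1,-2.6,0,0,0,0,0],[1,-3.3,0,0,0,0,0],[1,-4,0,0,0,0,0],[1,-4.7,0,0,0,0,0],[1,-5.4,0,0,0,0,0],[1,-6.1,0,0,0,0,0],[1,-6.7,0,0,0,0,0],[1,-7.2,0,0,0,0,0],[1,-7.5,0,0,0,0,0]]'
python3 -c "
from h import *
cv2.imwrite('pics/t2.png',capture('top')[80:300,180:420,::-1].repeat(3,0).repeat(3,1)[:600])"
```

```text
clock: 5.28
position: [0.6143, 0.1678, 0.0763]
eef_rot: [0.143, 0.99, 0.0, 0.0]
ft_force: [-2.6, -1.4, -0.2]
width: 0.0
```

View pics/t2.png

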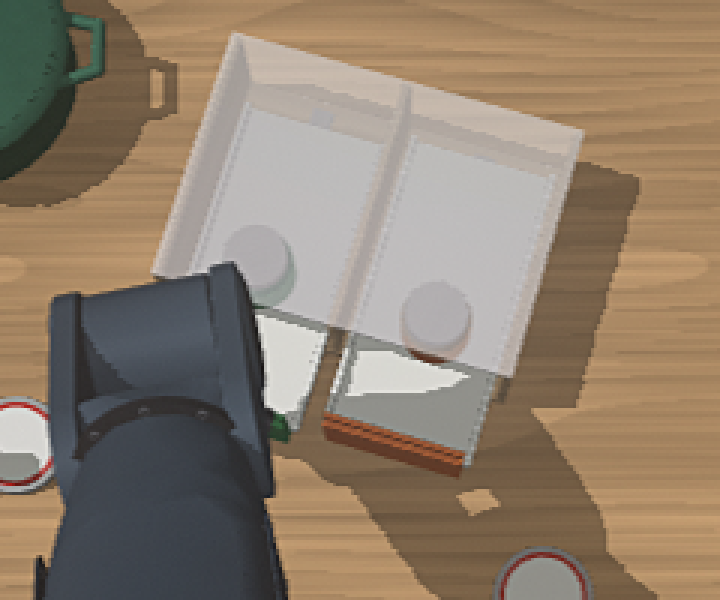

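The top view shows the green front (right end at about (285,430)) still roughly 2–3 cm short of home, with both jars in place. I'll creep the rest.

```bash
python3 -m inch '[[1,-0.4,0,0,0,0,0],[1,-0.8,0,0,0,0,0],[1,-1.1,0,0,0,0,0],[1,-1.4,0,0,0,0,0],[1,-1.7,0,0,0,0,0],[1,-2,0,0,0,0,0]]'
python3 -m inch '[[1,-0.2,0,0,0,0,0],[1,-0.4,0,0,0,0,0],[1,-0.6,0,0,0,0,0],[1,-0.8,0,0,0,0,0]]'
```

```text
clock: 6.08
position: [0.6321, 0.1625, 0.0763]
eef_rot: [0.143, 0.99, -0.0, -0.002]
ft_force: [-20.0, 5.1, 13.7]
width: -0.0002
clock: 6.58
position: [0.6326, 0.1623, 0.0763]
eef_rot: [0.143, 0.99, -0.001, -0.011]
ft_force: [-64.2, 14.3, 43.6]
width: 0.0003
```

The force rose to about 64 N with no further travel, so the green tray is against its home stop. Backing off and lifting clear, then measuring the orange lip.

```bash
python3 -m inch '[[1,1,0,0,0,0,0],[1,2.5,0,0,0,0,0],[1,4,0,0,0,0,0],[1,5,0,-3,0,0,0],[1,6,0,-7,0,0,0],[1,8,0,-11,0,0,0],[1,12,0,-14,0,0,0],[1,16,0,-14,0,0,0],[1,16,0,-14,0,0,0],[1,16,0,-14,0,0,0]]'
python3 - <<'E'
from h import *
im=capture("scene");t=capture("top")
cv2.imwrite("pics/s3.png",im[:,:,::-1]);cv2.imwrite("pics/t3.png",t[:,:,::-1])
for c,b in dict(green=(325,230,430,330),orange=(285,228,345,280)).items():
    m=mask(im,c,b);cn=max(cv2.findContours(m,0,2)[0],key=cv2.contourArea)
    ap=cv2.approxPolyDP(cn,2.5,True)[:,0];print(c);print(np.c_[ap,ray("scene",ap,.085)])
s=bot.observe();print(s["position"],s["eef_rot"],s["ft_force"])
a=im[140:340,180:440,::-1].repeat(3,0).repeat(3,1);cv2.imwrite("pics/c3.png",a)
E
```

```text
clock: 7.82
position: [0.4882, 0.2053, 0.2166]
eef_rot: [0.143, 0.99, 0.0, 0.001]
ft_force: [-0.2, -0.5, -0.0]
width: -0.0001
green
[[347.     263.       0.6368   0.1014   0.085 ]
 [348.     281.       0.6863   0.1174   0.085 ]
 [393.     302.       0.7116   0.2164   0.085 ]
 [396.     286.       0.6682   0.214    0.085 ]]
orange
[[294.     233.       0.5825  -0.0407   0.085 ]
 [296.     254.       0.646   -0.0121   0.085 ]
 [331.     272.       0.6732   0.0766   0.085 ]
 [337.     271.       0.6664   0.0878   0.085 ]
 [337.     254.       0.6172   0.0732   0.085 ]]
[0.4883 0.205  0.2162] [0.1433 0.9897 0.0001 0.0003] [ 0.1927 -0.021   1.0837]
```

View pics/c3.png

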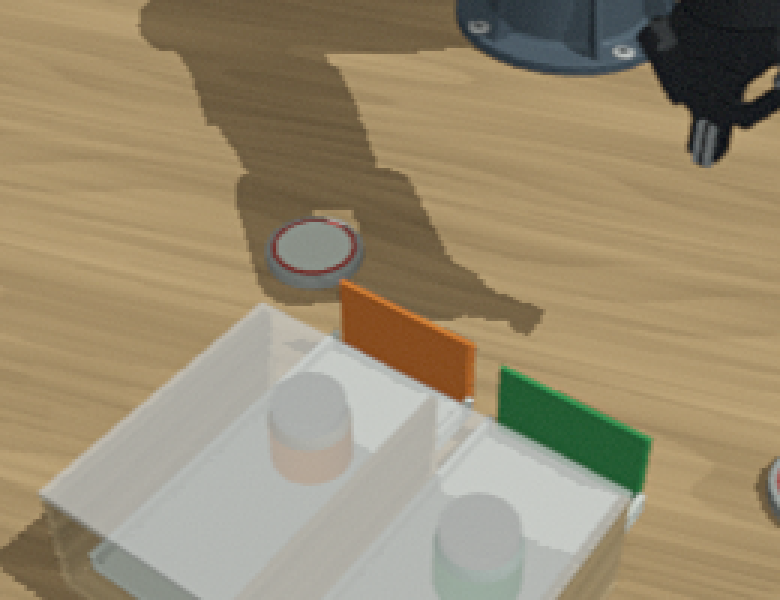

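The green front is home at (500–650, 370–490). The orange plate is unmoved, about 10 mm out, at (340–472, 285–395), and both jars are upright. I'll go above the slot behind the orange lip, aiming for the TCP 28 mm behind its inner face.

```bash
python3 -m inch '[[1,-3.8,-3,0,0,0,0],[1,-7.6,-6,0,0,0,0],[1,-11.4,-9,0,0,0,0],[1,-15.2,-12,0,0,0,0],[1,-18,-14.3,0,0,0,0],[1,-18.9,-14.9,0,0,0,0],[1,-18.9,-14.9,0,0,0,0],[1,-18.9,-14.9,2,0,0,0],[1,-18.9,-14.9,4,0,0,0],[1,-18.9,-14.9,4,0,0,0],[1,-18.9,-14.9,4,0,0,0]]'
python3 -c "
from h import *
cv2.imwrite('pics/s4.png',capture('scene')[140:340,180:440,::-1].repeat(3,0).repeat(3,1))"
```

```text
clock: 9.3
position: [0.6266, 0.0094, 0.1772]
eef_rot: [0.143, 0.99, 0.0, 0.0]
ft_force: [-0.1, 0.1, 0.8]
width: 0.0002
```

View pics/s4.png

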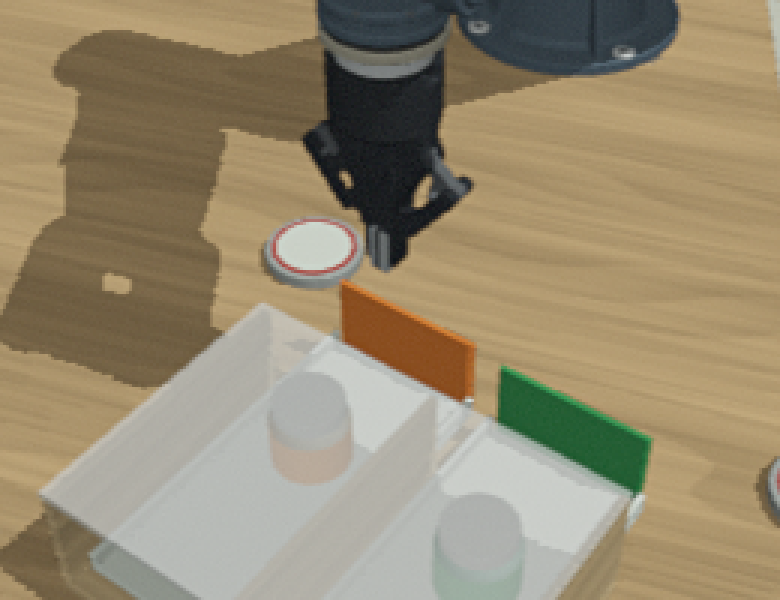

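The fingertips at (385,265) hang above the slot behind the orange lip. I'll descend and check the force.

```bash
python3 -m inch '[[1,0,0,2,0,0,0],[1,0,0,4,0,0,0],[1,0,0,5.5,0,0,0],[1,0,0,6.5,0,0,0],[1,0,0,7,0,0,0],[1,0,0,7,0,0,0]]'
python3 -m inch '[[1,0,0,0.7,0,0,0],[1,0,0,1.4,0,0,0],[1,0,0,2.1,0,0,0],[1,0,0,2.7,0,0,0],[1,0,0,2.7,0,0,0]]'
python3 -c "
from h import *
cv2.imwrite('pics/s5.png',capture('scene')[140:340,180:440,::-1].repeat(3,0).repeat(3,1))"
```

```text
clock: 10.1
position: [0.6265, 0.0088, 0.1062]
eef_rot: [0.143, 0.99, -0.0, -0.0]
ft_force: [-1.5, -0.1, 0.4]
width: -0.0001
clock: 10.72
position: [0.6262, 0.0088, 0.0787]
eef_rot: [0.143, 0.99, -0.0, -0.0]
ft_force: [0.1, 0.1, -0.8]
width: 0.0004
```

View pics/s5.png

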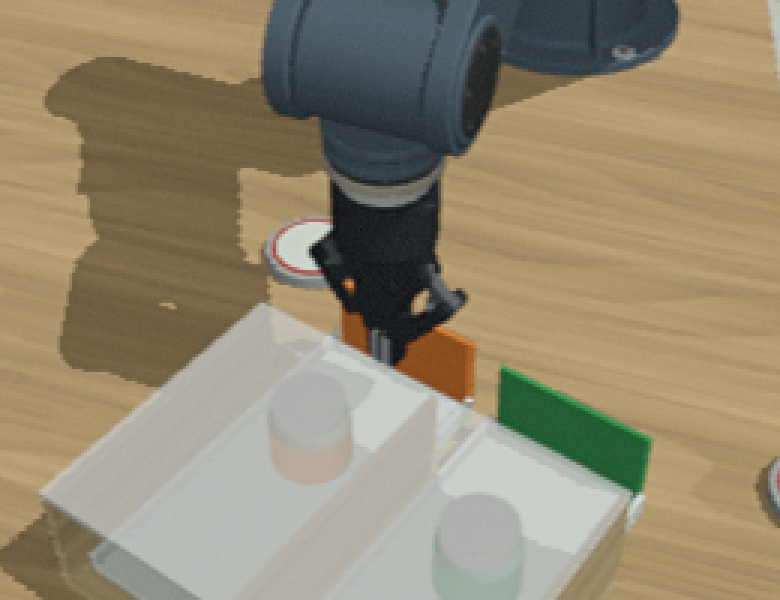

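The fingertips sit behind the orange lip at (385,355), clear of the jar and roof, with no force on them. Drawing out gently.

```bash
python3 -m inch '[[1,0.5,0,0,0,0,0],[1,1,0,0,0,0,0],[1,1.4,0,0,0,0,0],[1,1.8,0,0,0,0,0],[1,2.2,0,0,0,0,0],[1,2.7,0,0,0,0,0],[1,3.3,0,0,0,0,0],[1,4,0,0,0,0,0],[1,4.7,0,0,0,0,0],[1,5.4,0,0,0,0,0],[1,6.1,0,0,0,0,0],[1,6.8,0,0,0,0,0]]'
python3 -m inch '[[1,0.7,0,0,0,0,0],[1,1.4,0,0,0,0,0],[1,2.1,0,0,0,0,0],[1,2.8,0,0,0,0,0],[1,3.5,0,0,0,0,0],[1,4.2,0,0,0,0,0],[1,4.9,0,0,0,0,0],[1,5.5,0,0,0,0,0],[1,6,0,0,0,0,0],[1,6.3,0,0,0,0,0]]'
```

```text
clock: 12.28
position: [0.5608, 0.0282, 0.0793]
eef_rot: [0.143, 0.99, -0.0, 0.0]
ft_force: [3.4, 1.4, 1.1]
width: -0.0003
clock: 13.52
position: [0.5005, 0.0459, 0.0793]
eef_rot: [0.143, 0.99, -0.0, -0.0]
ft_force: [3.3, 1.1, -0.5]
width: 0.0
```

```bash
python3 -m inch '[[1,0.3,0,0,0,0,0],[1,0.6,0,0,0,0,0],[1,0.9,0,0,0,0,0],[1,1.2,0,0,0,0,0],[1,1.5,0,0,0,0,0]]'
python3 -m inch '[[1,0.2,0,0,0,0,0],[1,0.4,0,0,0,0,0],[1,0.6,0,0,0,0,0]]'
```

```text
clock: 14.15
position: [0.4862, 0.0502, 0.0793]
eef_rot: [0.143, 0.99, -0.0, -0.0]
ft_force: [3.2, 2.2, -0.3]
width: -0.0001
clock: 14.52
position: [0.4855, 0.0505, 0.0797]
eef_rot: [0.143, 0.99, -0.0, 0.006]
ft_force: [34.4, -15.9, -30.9]
width: 0.0001
```

The force rose to 34 N, so the tray is at its stop. I'll ease the finger off the lip towards the jar by about 1 cm, lift straight up and check.

```bash
python3 -m inch '[[1,-0.5,0,0,0,0,0],[1,-1,0,0,0,0,0],[1,-1.5,0,0,0,0,0],[1,-1.5,0,-2,0,0,0],[1,-1.5,0,-5,0,0,0],[1,-1.5,0,-9,0,0,0],[1,-1.5,0,-14,0,0,0],[1,5,0,-16,0,0,0],[1,11,0,-16,0,0,0],[1,16,0,-16,0,0,0],[1,18,0,-16,0,0,0],[1,18,0,-16,0,0,0]]'
python3 - <<'E'
from h import *
im=capture("scene");t=capture("top");cv2.imwrite("pics/t6.png",t[:,:,::-1])
for c,b in dict(green=(325,230,430,330),orange=(285,170,390,280)).items():
    m=mask(im,c,b);cn=max(cv2.findContours(m,0,2)[0],key=cv2.contourArea)
    ap=cv2.approxPolyDP(cn,2.5,True)[:,0];print(c);print(np.c_[ap,ray("scene",ap,.085)])
s=bot.observe();print(s["position"],s["ft_force"],s["clock"])
cv2.imwrite("pics/c6.png",np.vstack([im[140:340,180:500,::-1].repeat(2,0).repeat(2,1)[:390],t[80:290,160:480,::-1]. repeat(2,0).repeat(2,1)])[:800] if 0 else np.hstack([im[140:400,180:560,::-1],t[60:320,140:540,::-1]]))
E
```

```text
clock: 16.02
position: [0.3079, 0.103, 0.2396]
eef_rot: [0.142, 0.99, 0.0, 0.0]
ft_force: [0.2, 0.0, 0.3]
width: -0.0003
green
[[347.     263.       0.6368   0.1014   0.085 ]
 [348.     281.       0.6863   0.1174   0.085 ]
 [393.     302.       0.7116   0.2164   0.085 ]
 [396.     286.       0.6682   0.214    0.085 ]]
orange
[[326.     205.       0.459   -0.0024   0.085 ]
 [327.     224.       0.5275   0.0218   0.085 ]
 [361.     240.       0.5561   0.1119   0.085 ]
 [367.     238.       0.5451   0.1232   0.085 ]
 [368.     222.       0.4892   0.112    0.085 ]]
[0.3092 0.1027 0.2396] [-0.048  -0.1647  0.3857] 16.125
```

View pics/c6.png

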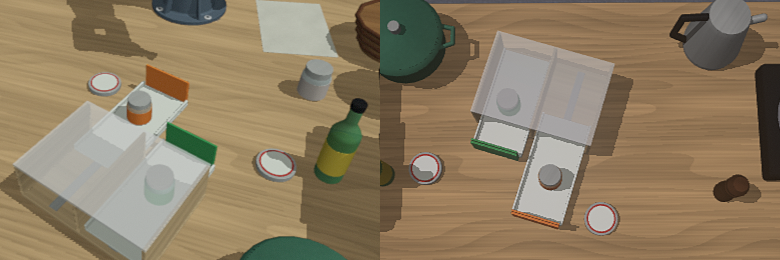

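```bash
python3 -c "
from workcell import bot
print(bot.sign_off())"
```

```text
the job is handed in; nothing more can be done
None
```

I pushed the green tray home with shut fingers on its outer face, stopping when the force reached 64 N with no more travel. Then I hooked the shut fingertips behind the orange lip and drew that tray out to its stop, where the force rose to 34 N. I lifted clear and handed the job in after about 16 s of robot time.

- **Tray positions:** in the last pictures the orange lip is about 142 mm further out than the green one, against a full travel of 140 mm. The green lip had not moved since its push.
- **Jars and other things:** I judged these by eye in those pictures. Both jars stand upright near their places, and the lids, mill, oil bottle and salt jar look unmoved. I did not measure jar shift.
- **Contact:** the wrist force read about zero at the end, with the arm clear of everything.
- **Disagreement:** at the start, the roof corners and the tray fronts gave stand positions about 1 cm apart sideways. I worked from the tray fronts. No check failed.

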